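Lay out the drilling demonstration on the shop counter

ROBOT

A 7-joint arm with a two-finger parallel gripper is mounted at the origin on the work surface. World frame = base frame: x ahead of the robot, y to its left, z up, the work surface at z = 0. Lengths are in mm, angles in rad, forces in N, time in s.
With the tool pointing down it reaches from about 400 to 875 mm from the base axis. Payload 4.4 kg.
Tool frame: the origin (TCP) lies midway between the tips of the shut fingers; the grasp point (between the pads) lies ctrl.grip_depth behind it (ctrl.grip_depth is the distance from the TCP to the grasp point, in mm); z points along the fingers, y is the line along which they close (so a half turn about z gives the same grasp; the last joint's range is limited). The gripper opens to 85 mm and grips with 20 to 120 N. Pads are 22 mm wide; open, the fingers measure 114 mm over their backs; the gripper's body (76 mm by 85 mm) begins 54 mm behind the grasp point. The pads swing forward as they close: fully open they stand 13 mm farther back than shut.
Start: joints at [1.058, 0.628, 0.038, 1.517, -0.027, 0.996, -0.02], TCP at [280.881, -586.194, 231.313] pointing down, gripper open.
Joint ranges: [-3.06, 3.06], [-0.37, 2.12], [-1.25, 1.32], [0.18, 2.47], [-1.1, 4.24], [0.23, 1.98], [-2.94, 2.94]. Speed limits (rad/s): [2.57, 2.57, 3.14, 3.14, 3.14, 3.14, 3.14].

INTERFACE

Orientations are given as [roll, pitch, yaw] about the fixed x, y, z axes, in that order (R = Rz(yaw) Ry(pitch) Rx(roll)).
In Python, from cell import ctrl gives the robot as it stands.
- The arm moves only by the tool carry_out, never from a script. Its argument "deltas" is one flat list of numbers, 7 for each row, row after row: the turn, a rotation vector about the tool's x, y, z in degrees, then the shift along the tool's x, y, z in m, then the closure, from -1 (fully open) to 1 (shut). In form: [wx, wy, wz, dx, dy, dz, claw, wx, wy, wz, dx, dy, dz, claw, ...]. A call has 1 to 12 rows; each row shifts and turns the commanded pose from where the row before left it, along the tool's axes as they then stand; what a row does not reach is not made up. A row lasts 1/8 s, in which the tool goes at most 62.5 mm and 10.7 degrees, less where a joint would pass 70% of its speed; a pose out of reach is approached as far as the arm can. A call with a gripper value outside its range is refused whole. The fingers move at their own pace and stop on an object; the grip force is fixed at half the most. Time passes only in rows, so rows that do not move let the fingers close. It gives the time, the measured TCP pose, the force, the opening and the grip force at its end, in the units of the state.
- ctrl.read_state(): the state, without advancing time (a new reading comes with each control period).
- ctrl.get_image(name): name is "scene" or "top"; returns the picture (400x640x3 uint8, red, green, blue); there is no depth.
- ctrl.calibration(name): a dict with "mtx" (3x3 intrinsics, pixels), "distortion" ([k1, k2, p1, p2, k3] as OpenCV has them; the pictures are not rectified), "R" (3x3) and "t" (3): a world point X has camera coordinates R X + t. Camera axes: x right, y down, z forward; pixel columns grow to the right and rows downward; lengths in mm; the calibration is good to about 2 mm. A picture is of the moment at which its call begins. calibration takes no time and is no camera call.
- ctrl.finish_job(): hands the job in; it is judged then, once.
The state is a dict: "clock": time; "qpos": joint angles; "qd": joint speeds; "tau": joint torques, N m; "eef_pos": TCP position; "tool_rot": TCP orientation; "force": force on the tool from outside, world axes, zero at the start; "torque": the same for the moment, N m; "width": finger opening in mm; "gripper_force": force on a finger pad.
Only numpy, scipy, OpenCV 4.12 (cv2) and the standard library are available. Lean on these libraries where they do the work, as an engineer would, in place of code of your own. Each camera call takes 0.05 s, during which the arm holds its last target. There are 200 camera calls.

TASK

Lay out the drilling demonstration in one row, the charger and the vice staying where they are: put the taller of the two battery packs squarely on the middle of the charger, lengthwise along it, and stand the hole saw midway between the charger and the vice, on the line joining their centres. On the charger's other side, away from the vice, lay the bit case squarely alongside the charger, centred in the same row and lengthwise parallel to it, with a gap of about four centimetres between their long sides, then stand the drill chuck upright, jaws up, on the middle of the case's lid. Leave the slim pack and the grease tin where they are.

Things in the scene. Friction and masses are not known exactly. Their poses are not given: they have to be found in the camera images.
- charger: battery charger fixed to the counter: black block with a flat grey rimless deck (104 x 72 mm), two small lamps on its front; 116 long (x) x 84 wide (y) x 38 mm high to the deck. Origin: centre of the underside, at counter height; z up, -x towards the lamps (roughly towards the robot). The vice may be on its +y or its -y side.
- vice: low grey drill-press vice fixed to the counter; base 100 (x) x 90 (y) mm, 50 mm high at the jaws, its screw and cross handle reaching 87 mm from the origin along +x. Origin: centre of the underside, at counter height; z up. It stands on the charger's y axis, the two origins 280 mm apart; its yaw differs a little from the charger's.
- tall_pack: the taller cordless-tool battery pack, black with a grey contact rail on top: 110 long (x) x 64 wide (y) x 66 mm high, the top 12 mm being the narrower rail (96 x 50 mm); about 0.6 kg. Origin: centre of the underside; z up. Starts flat on the counter, rail up, and is set down the same way up; either end may face the lamps.
- slim_pack: the slim battery pack, same look and plan as the tall one (110 x 64 mm) but only 40 mm high; loose, to be left alone. Origin: centre of the underside.
- bit_case: closed hard case for drill bits, grey with two steel latches on one long side: 100 long (x) x 62 wide (y) x 30 mm high, flat lid, about 0.25 kg; it does not open. Origin: centre of the underside; z up. Starts flat on the counter.
- chuck: keyless drill chuck of dark steel, 43 mm diameter, 60 mm high, the upper 16 mm tapering to the three jaw tips; straight sides from 4 to 40 mm above its flat foot; about 0.3 kg. Origin: centre of the foot; z up towards the jaws. Starts standing upright, jaws up, on the counter.
- hole_saw: hole saw: bright steel drum, 60 mm diameter, 42 mm high, standing teeth down, with four dark holes and a dark boss (26 mm diameter, 12 mm high) on its top, 54 mm over all; about 0.22 kg. Origin: centre of the underside; z up. Starts standing on the counter.
- grease_tin: tin of grease, a plain smooth drum of 66 mm diameter and 40 mm height with a flat white lid; loose, to be left alone. Origin: centre of the underside.
Things that resemble listed ones, but are neither listed nor needed, are in the scene too. What is shaped like the chuck but orange, pink or purple is not meant.

How it is judged:
By the outcome, as a careful person would: the job done as asked, in the order asked, and still so for the second after the job is handed in, with the robot touching nothing.
It also fails if it takes over 109 s, if anything falls off the work surface, if the arm or the gripper's body presses on something with over 40 N, if the wrist force passes 120 N, or if a joint passes its speed limit or range.

## Working session

There is one attempt and no reset: what is moved stays moved. The work goes in short steps, Python scripts to look and compute and a tool call to move; the robot and the scene stay as the last step left them, time stands still between calls to the robot, and variables do not carry over. Pictures are saved under pics/ and viewed, at most 14 in all, crops included, and the job is handed in when it is done.

Besides the shell and the picture viewer there is one more tool, called after "Request:" as name(argument=value, ...) on one line, values as JSON. carry_out: Moves the arm, as the interface text tells. Its arguments: {"type":"object","properties":{"deltas":{"type":"array"}},"required":["deltas"]}

```bash
mkdir -p pics
python3 - <<'E'
from cell import ctrl
import cv2
for n in("scene","top"):
    im=ctrl.get_image(n); cv2.imwrite(f"pics/{n}0.png",cv2.cvtColor(im,cv2.COLOR_RGB2BGR))
    c=ctrl.calibration(n); print(n,c)
print(ctrl.grip_depth, ctrl.read_state())
E
```

```text
scene {'mtx': array([[505.66650278,   0.        , 318.79158825],
       [  0.        , 505.66650278, 202.18765266],
       [  0.        ,   0.        ,   1.        ]]), 'distortion': array([0.03912594, 0.        , 0.        , 0.        , 0.        ]), 'R': array([[ 0.10943834,  0.99392018, -0.01208029],
       [ 0.768176  , -0.09228247, -0.63355314],
       [-0.63081605,  0.06005522, -0.77360486]]), 't': array([ -37.66576383, -337.50965567, 1528.54350436])}
top {'mtx': array([[520.63106203,   0.        , 324.51224544],
       [  0.        , 520.63106203, 199.9197701 ],
       [  0.        ,   0.        ,   1.        ]]), 'distortion': array([-0.17397464,  0.        ,  0.        ,  0.        ,  0.        ]), 'R': array([[-0.00480122, -0.99987249,  0.01523008],
       [-0.98652549,  0.00224529, -0.16359222],
       [ 0.16353716, -0.01581031, -0.98641048]]), 't': array([ -17.83982288,  495.0229525 , 1100.81445201])}
18.700000000000003 {'clock': 0.1, 'qpos': array([ 1.05822375,  0.62923301,  0.03844842,  1.51826357, -0.02700494,
        0.99632315, -0.01998188]), 'qd': array([-0.00015522, -0.00220953, -0.00128112, -0.00221597, -0.00082581,
        0.00053516, -0.00421758]), 'tau': array([ 3.65758511e-03, -5.64545059e+01,  1.23104498e+00, -1.93974763e+01,
        1.14526440e-02,  5.34042440e-03,  2.52865982e-05]), 'eef_pos': array([ 280.62055952, -585.67860023,  230.4959077 ]), 'tool_rot': array([-3.13988359e+00,  1.42105265e-05,  4.46785166e-01]), 'force': array([-0.44077769,  0.65024968, -0.45774432]), 'torque': array([-0.01594092,  0.0045267 ,  0.01494935]), 'gripper_force': 0.0, 'width': 85.19925840485827}
```

View pics/top0.png

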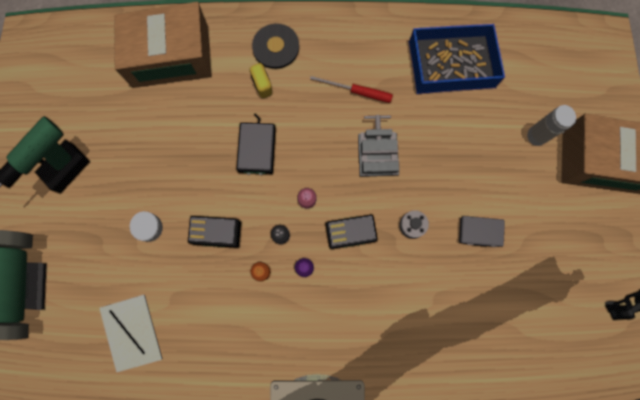

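View pics/scene0.png

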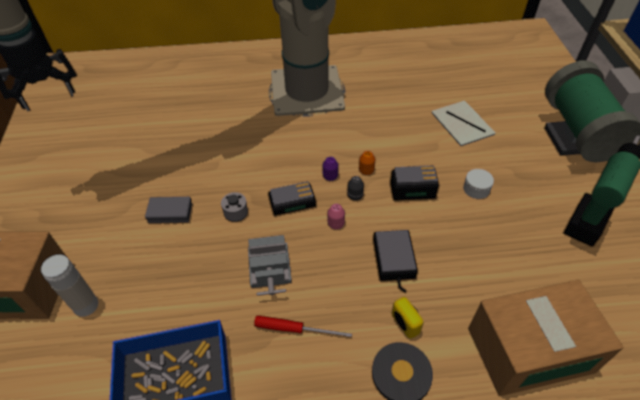

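The top view shows the charger at (257,148), vice at (378,150), packs at (214,231) and (352,231), the dark chuck at (280,234), hole saw at (414,224), case at (482,231) and tin at (145,226). In the scene view the pack at (414,183) looks like the taller one. I'll take enlarged crops next.

Run:
```python
import cv2
a=cv2.imread("pics/top0.png"); b=cv2.imread("pics/scene0.png")
g=lambda i:cv2.convertScaleAbs(i,alpha=1.6,beta=15)
cv2.imwrite("pics/c1.png",g(cv2.resize(a[100:290,180:380],None,fx=4,fy=3.15*4/3.15,interpolation=3))[:600]) if 0 else None
cv2.imwrite("pics/c1.png",g(cv2.resize(a[110:260,180:320],None,fx=4,fy=4,interpolation=3)))
cv2.imwrite("pics/c2.png",g(cv2.resize(a[110:260,320:520],None,fx=4,fy=4,interpolation=3)))
cv2.imwrite("pics/c3.png",g(cv2.resize(b[150:300,320:520],None,fx=4,fy=4,interpolation=3)))
cv2.imwrite("pics/c4.png",g(cv2.resize(b[150:300,130:330],None,fx=4,fy=4,interpolation=3)))
```

```text
(no output)
```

View pics/c1.png

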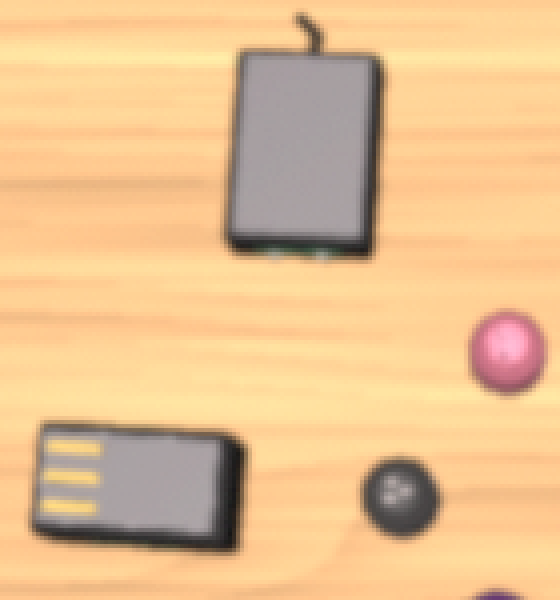

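View pics/c2.png

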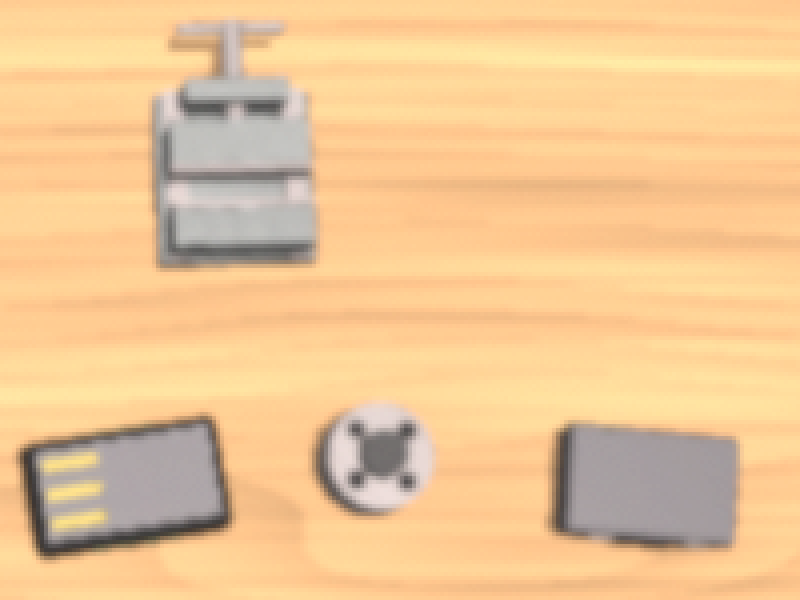

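View pics/c3.png

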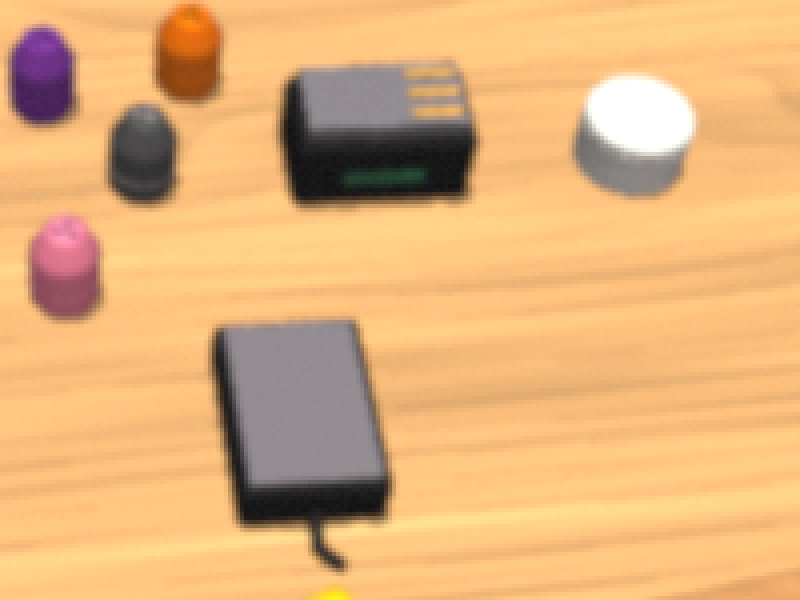

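View pics/c4.png

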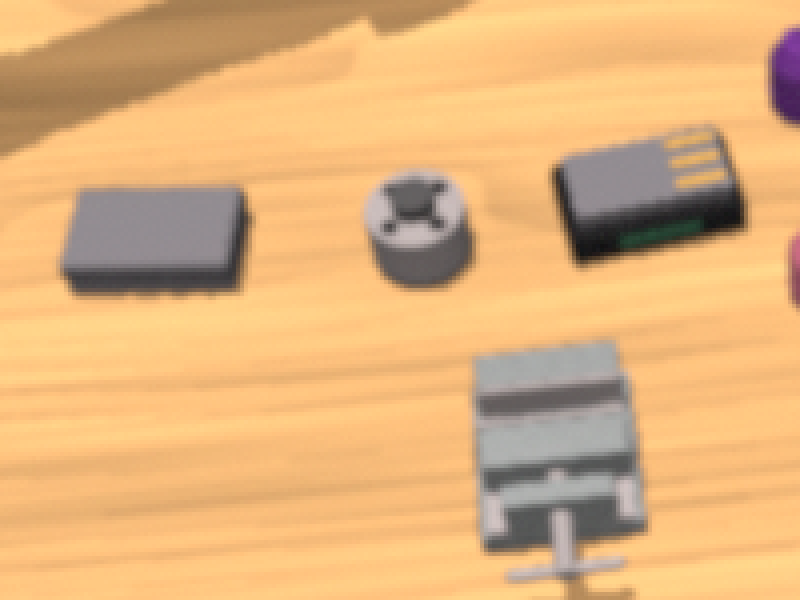

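The crops confirm the left pack (214,231) is the tall one. The case lid, charger deck and pack rails are uniform grey quads, and the lamps are on the charger's near side. Next I'll measure by projecting the masks onto planes.

```bash
cat > h.py <<'E'
from cell import ctrl
import cv2, numpy as np
def shot(n): return cv2.cvtColor(ctrl.get_image(n),cv2.COLOR_RGB2BGR)
def ray(n,px):
    c=ctrl.calibration(n); u=cv2.undistortPoints(np.float64(px).reshape(-1,1,2),c["mtx"],c["distortion"]).reshape(-1,2)
    d=np.c_[u,np.ones(len(u))]@c["R"]; return -c["R"].T@c["t"],d
def plane(n,px,z):
    o,d=ray(n,px); return (o+d*((z-o[2])/d[:,2])[:,None])[:,:2]
def proj(n,P):
    c=ctrl.calibration(n); return cv2.projectPoints(np.float64(P).reshape(-1,1,3),cv2.Rodrigues(c["R"])[0],c["t"],c["mtx"],c["distortion"])[0].reshape(-1,2)
def blob(im,seed,fn,S=4,half=45,close=0):
    """contour (px) of the component of mask fn at the seed, in an upsampled crop"""
    x0,y0=int(seed[0])-half,int(seed[1])-half
    c=cv2.resize(im[y0:y0+2*half,x0:x0+2*half],None,fx=S,fy=S,interpolation=cv2.INTER_CUBIC)
    m=fn(c,c[int(seed[1]-y0)*S+2,int(seed[0]-x0)*S+2]).astype(np.uint8)
    m=cv2.morphologyEx(m,cv2.MORPH_OPEN,np.ones((7,7)))
    if close: m=cv2.morphologyEx(m,cv2.MORPH_CLOSE,np.ones((close,close)))
    _,l=cv2.connectedComponents(m); k=l[int(seed[1]-y0)*S+2,int(seed[0]-x0)*S+2]
    ct=max(cv2.findContours((l==k).astype(np.uint8),0,1)[0],key=cv2.contourArea)
    return (ct.reshape(-1,2)+.5)/S-.5+[x0,y0]
def rect(n,im,seed,z,fn,**k):
    w=plane(n,blob(im,seed,fn,**k),z); (cx,cy),(a,b),t=cv2.minAreaRect(w.astype(np.float32))
    if a<b: a,b,t=b,a,t+90
    return np.round([cx,cy,a,b,(t+90)%180-90],1)
near=lambda tol:lambda c,s:np.abs(c.astype(int)-s).max(2)<tol
E
python3 - <<'E'
from h import *
T,S=cv2.imread("pics/top0.png"),cv2.imread("pics/scene0.png")
for nm,st,ss,z in [("deck",(257,145),(394,250),38),("case",(482,228),(169,205),30)]:
    print(nm,T[st[1],st[0]],[rect("top",T,st,z,near(t)) for t in(18,25)],S[ss[1],ss[0]],[rect("scene",S,ss,z,near(t)) for t in(18,25)])
def rail(t):
    return lambda c,s:near(t)(c,s)|((c[...,2].astype(int)-c[...,0]>45)&(c[...,2]>110))
for t in(18,25,30):
  print("rail",T[231,222],rect("top",T,(222,231),66,near(t),close=25),S[178,405],rect("scene",S,(405,178),66,near(t),close=25))
# chroma background mask for round things
obj=lambda c,s:(c[...,2].astype(int)-c[...,0])<35
for nm,st,ss in [("saw",(414,224),(234,208)),("chuck",(280,234),(355,188)),("case",(482,228),(169,205)),("pack",(222,231),(405,178)),("vice",(378,140),(268,262))]:
    for n,im,s in(("top",T,st),("scene",S,ss)):
        c=blob(im,s,obj,half=50); r=cv2.minAreaRect(c.astype(np.float32)); print(nm,n,np.round(r[0],1),np.round(r[1],1), "z0.5",)
E
```

```text
deck [92 90 95] [array([619.2, 135.7, 102.3,  70.2,  -2.6]), array([619.1, 135.9, 103.7,  71.9,  -2.6])] [82 79 83] [array([622.7, 138.6, 103. ,  70.9,  -2.5]), array([622.8, 138.7, 104.8,  72.6,  -2.7])]
case [91 89 94] [array([ 425.1, -375. ,   96.4,   63.2,   85. ]), array([ 424.6, -374.9,   97.9,   65.1,   84.2])] [81 78 82] [array([ 432.2, -372.4,   95.5,   58.7,   84.3]), array([ 432. , -372.3,   97.1,   61.4,   84.5])]
rail [94 92 97] [426.5 222.5  93.9  49.1  86.5] [81 79 82] [431.5 225.4  95.9  48.2  84.2]
rail [94 92 97] [426.7 222.7  95.6  50.5  85.9] [81 79 82] [431.7 226.1  97.7  50.6  86.4]
rail [94 92 97] [426.6 223.4  97.8  51.2  86.5] [81 79 82] [431.5 226.2  98.9  52.2  87.2]
saw top [413.3 224.2] [26.7 29.2] z0.5
saw scene [234.4 206.8] [29.4 24.9] z0.5
chuck top [279.8 234.1] [19.  18.8] z0.5
chuck scene [355.1 188. ] [23.8 16. ] z0.5
case top [481.1 231.5] [45.8 28.7] z0.5
case scene [168.4 209.6] [26.2 46.7] z0.5
pack top [214.2 231.4] [52.2 29.8] z0.5
pack scene [414.  182.8] [33.6 48. ] z0.5
vice top [377.8 145.3] [60.9 39.9] z0.5
vice scene [268.6 265.6] [58.2 41.9] z0.5
```

Run:
```python
from h import *
T,S=cv2.imread("pics/top0.png"),cv2.imread("pics/scene0.png")
obj=lambda c,s:(c[...,2].astype(int)-c[...,0])<35
def cen(c):
    m=cv2.moments(c.astype(np.float32)); return [m["m10"]/m["m00"],m["m01"]/m["m00"]]
for nm,st,ss,z in [("saw",(414,224),(234,208),24),("chuck",(280,234),(355,188),29),("case",(482,228),(169,205),15),("pack",(222,231),(405,178),33),("deckobj",(257,145),(394,250),19)]:
    p=[plane(n,cen(blob(im,s,obj,half=50)),z)[0] for n,im,s in(("top",T,st),("scene",S,ss))]
    print(nm,np.round(p,1),np.round(np.mean(p,0),1))
dark=lambda c,s:c.max(2)<75
for n,im,s in(("top",T,(414,223)),("scene",S,(233,200))):
    print("boss",n,im[s[1],s[0]],plane(n,cen(blob(im,s,dark,half=20)),52)[0])
print("vice pred px",proj("top",[[608.3,-142.5,0],[608.3,-142.5,50]]))
# vice base near edge corners (top) px from crop, z~12?
print(plane("top",[[320+157/4,110+266/4],[320+315/4,110+262/4]],0))
```

```text
saw [[ 442.4 -217.4]
 [ 447.6 -215. ]] [ 445.  -216.2]
chuck [[421.2  78.7]
 [429.1  80.9]] [425.2  79.8]
case [[ 426.3 -375.1]
 [ 430.3 -373.5]] [ 428.3 -374.3]
pack [[426.  218.1]
 [435.  221.5]] [430.5 219.8]
deckobj [[618.8 136.1]
 [627.3 138.8]] [623.1 137.5]
boss top [59 60 62] [ 442.9027162  -217.48590574]
boss scene [51 51 53] [ 451.26369585 -213.92151302]
vice pred px [[377.045991   154.42999093]
 [379.60606846 148.8305273 ]]
[[ 556.03093617 -100.23413566]
 [ 558.39730627 -191.64182296]]
```

Request:
carry_out(deltas=[0,0,0,0,0,-0.02,-1])

```text
clock: 0.22
eef_pos: [280.2, -584.7, 249.3]
tool_rot: [-3.136, 0.0, 0.447]
force: [0.2, -0.1, 0.0]
width: 85.4
gripper_force: 0.0
```

Request:
carry_out(deltas=[0,0,0,0.037,-0.029,0,-1,0,0,0,0.037,-0.029,0,-1,0,0,0,0.037,-0.029,0,-1,0,0,0,0.037,-0.029,0,-1,0,0,0,0.037,-0.029,0,-1,0,0,0,0.037,-0.029,0,-1,0,0,0,0.037,-0.029,0,-1,0,0,0,0.037,-0.029,0,-1,0,0,0,0.018,-0.044,0,-1,0,0,0,0.018,-0.044,0,-1,0,0,0,0.018,-0.044,0,-1,0,0,0,0.018,-0.044,0,-1])

```text
clock: 1.72
eef_pos: [436.1, -57.7, 251.2]
tool_rot: [-3.141, 0.0, 0.447]
force: [0.4, -0.5, 0.0]
width: 85.8
gripper_force: 0.0
```

Request:
carry_out(deltas=[0,0,0,0.019,-0.044,0,-1,0,0,0,0.019,-0.044,0,-1,0,0,0,0.019,-0.044,0,-1,0,0,0,0.019,-0.044,0,-1,0,0,0,0.019,-0.044,0,-1,0,0,0,0.019,-0.044,0,-1,0,0,-10,0,0,0,-1,0,0,-10,0,0,0,-1,0,0,-10,0,0,0,-1,0,0,-10,0,0,0,-1,0,0,-10,0,0,0,-1,0,0,-10,0,0,0,-1])

```text
clock: 3.22
eef_pos: [425.0, 227.9, 251.1]
tool_rot: [-3.141, 0.0, 1.5]
force: [1.0, 0.7, -0.1]
width: 85.5
gripper_force: 0.0
```

```bash
cat > go.py <<'E'
import sys,numpy as np
from cell import ctrl
from scipy.spatial.transform import Rotation as R
# go.py x y z yawdeg : tool-axis shift (mm) and turn (deg) from the present pose
x,y,z,w=map(float,sys.argv[1:5]); s=ctrl.read_state()
A=R.from_euler("xyz",s["tool_rot"]); B=R.from_euler("xyz",[np.pi,0,np.radians(w)])
d=np.array([x,y,z])-s["eef_pos"]
print("t",s["clock"],"pose",s["eef_pos"].round(1),np.degrees(s["tool_rot"]).round(1),"w",round(s["width"],1),"q",s["qpos"].round(2))
print("turn",np.degrees((A.inv()*B).as_rotvec()).round(1),"shift in present axes",A.inv().apply(d).round(1),"shift in final axes",B.inv().apply(d).round(1))
E
python3 go.py 429 224 14 86
```

```text
t 3.225 pose [425.  227.9 251.1] [-180.     0.    85.9] w 85.5 q [-0.26  0.39 -0.39  1.94  0.19  0.86 -0.83]
turn [-0.   0.  -0.1] shift in present axes [ -3.5   4.4 237. ] shift in final axes [ -3.6   4.3 237.1]
```

Request:
carry_out(deltas=[0,0,0,-0.0035,0.0045,0.037,-1,0,0,0,0,0,0.04,-1,0,0,0,0,0,0.04,-1,0,0,0,0,0,0.04,-1,0,0,0,0,0,0.03,-1,0,0,0,0,0,0.025,-1,0,0,0,0,0,0.025,-1,0,0,0,0,0,0,-1,0,0,0,0,0,0,1,0,0,0,0,0,0,1,0,0,0,0,0,0,1,0,0,0,0,0,0,1])

```text
clock: 4.72
eef_pos: [429.1, 224.5, 15.4]
tool_rot: [3.141, -0.0, 1.494]
force: [-2.8, 0.7, 7.3]
width: 63.5
gripper_force: 68.6
```

Request:
carry_out(deltas=[0,0,0,0,0,0,1,0,0,0,0,0,0,1,0,0,0,0,0,0,1])

```text
clock: 5.1
eef_pos: [429.1, 224.5, 15.4]
tool_rot: [3.141, -0.0, 1.494]
force: [-3.2, -0.2, 6.9]
width: 63.2
gripper_force: 68.6
```

Request:
carry_out(deltas=[0,0,0,0,0,-0.02,1,0,0,0,0,0,-0.04,1,0,0,0,0,0,-0.04,1,0,0,0,-0.0144,0.0396,0,1,0,0,0,-0.0144,0.0396,0,1,0,0,0,-0.0144,0.0396,0,1,0,0,0,-0.0144,0.0396,0,1,0,0,0,-0.0144,0.0396,0,1,0,0,8,0,0,0,1,0,0,9,0,0,0,1,0,0,9,0,0,0,1,0,0,9,0,0,0,1])

```text
clock: 6.6
eef_pos: [620.4, 136.4, 113.5]
tool_rot: [-3.141, 0.002, 0.877]
force: [0.2, -0.0, -6.2]
width: 63.5
gripper_force: 70.2
```

Request:
carry_out(deltas=[0,0,9,0,0,0,1,0,0,9,0,0,0,1,0,0,9,0,0,0,1,0,0,9,0,0,0,1,0,0,9,0,0,0,1,0,0,8.2,0,0,0,1,0,0,0,0,0,0,1,0,0,0,0,0,0,1])

```text
clock: 7.6
eef_pos: [620.9, 137.1, 113.9]
tool_rot: [3.141, 0.001, -0.043]
force: [-0.1, -0.6, -6.5]
width: 63.2
gripper_force: 70.1
```

```bash
python3 go.py 621 137.2 54 -2.6
python3 - <<'E'
from h import *
for n in("top","scene"): cv2.imwrite(f"pics/{n}1.png",shot(n))
a,b=cv2.imread("pics/top1.png"),cv2.imread("pics/scene1.png")
cv2.imwrite("pics/d1.png",np.hstack([cv2.resize(a[80:200,190:320],None,fx=3,fy=3),cv2.resize(b[170:290,330:460],None,fx=3,fy=3)]))
E
```

```text
t 7.6 pose [620.9 137.1 113.9] [ 1.8e+02  1.0e-01 -2.5e+00] w 63.2 q [-0.31  0.75  0.07  1.66 -0.07  0.74 -1.81]
turn [0.  0.1 0.1] shift in present axes [ 0.2 -0.1 59.9] shift in final axes [ 0.1 -0.1 59.9]
```

View pics/d1.png

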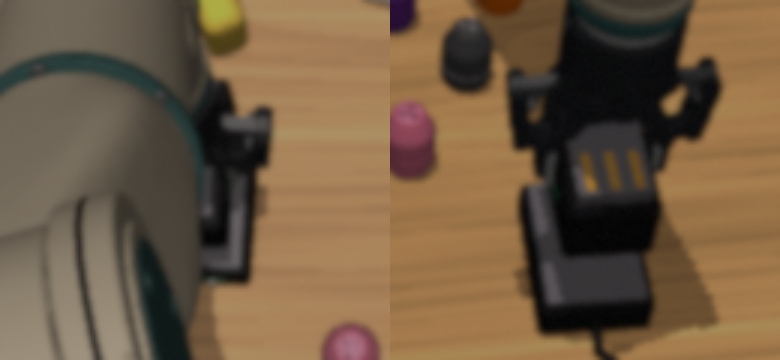

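The crop shows the pack held level above the charger deck, contacts facing away from the robot. I'll lower it now.

Request:
carry_out(deltas=[0,0,0,0,0,0.02,1,0,0,0,0,0,0.02,1,0,0,0,0,0,0.014,1,0,0,0,0,0,0.003,1,0,0,0,0,0,0.002,1,0,0,0,0,0,0.001,1,0,0,0,0,0,0,1])

```text
clock: 8.57
eef_pos: [621.7, 137.4, 54.8]
tool_rot: [-3.141, -0.001, -0.045]
force: [0.2, -0.2, -7.4]
width: 63.2
gripper_force: 69.9
```

Request:
carry_out(deltas=[0,0,0,0,0,0.001,1,0,0,0,0,0,0.001,1,0,0,0,0,0,0,1])

```text
clock: 8.95
eef_pos: [621.7, 137.4, 53.5]
tool_rot: [-3.141, -0.001, -0.045]
force: [-2.4, -1.1, 5.0]
width: 63.1
gripper_force: 71.1
```

Request:
carry_out(deltas=[0,0,0,0,0,0,-1,0,0,0,0,0,0,-1,0,0,0,0,0,0,-1,0,0,0,0,0,0,-1,0,0,0,0,0,-0.02,-1,0,0,0,0,0,-0.04,-1,0,0,0,0,0,-0.04,-1,0,0,0,0,0,-0.04,-1,0,0,0,-0.04,0,0,-1,0,0,0,-0.04,0.04,0,-1,0,0,0,-0.04,0.04,0,-1,0,0,0,0,0.05,0,-1])

```text
clock: 10.45
eef_pos: [492.5, 13.1, 193.7]
tool_rot: [-3.141, 0.001, -0.042]
force: [1.8, -0.7, -0.0]
width: 85.4
gripper_force: 0.0
```

Request:
carry_out(deltas=[0,0,0,0,0.05,0,-1,0,0,0,0,0.05,0,-1,0,0,0,0,0.05,0,-1,0,0,0,0,0.05,0,-1])

```text
clock: 10.95
eef_pos: [486.8, -188.7, 193.9]
tool_rot: [3.141, -0.002, -0.045]
force: [1.1, 0.4, 0.4]
width: 85.3
gripper_force: 0.0
```

```bash
python3 go.py 445 -216 8 -2.6
cat > chk.py <<'E'
from h import *
T,S=shot("top"),shot("scene")
cv2.imwrite("pics/t_last.png",T);cv2.imwrite("pics/s_last.png",S)
for n,im in(("top",T),("scene",S)):
    p=proj(n,[[621,137,104]])[0].round().astype(int)
    for t in(18,25): print(n,p,im[p[1],p[0]],rect(n,im,p,104,near(t),close=25))
E
python3 chk.py
```

```text
t 10.95 pose [ 486.8 -188.7  193.9] [ 1.8e+02 -1.0e-01 -2.6e+00] w 85.3 q [ 0.26  0.5   0.08  1.92 -0.06  0.73 -1.24]
turn [ 0.  -0.1 -0. ] shift in present axes [-41.   29.1 185.8] shift in final axes [-40.5  29.2 185.9]
top [251 137] [101 100 105] [620.9 134.1  94.4  48.3  -2.2]
top [251 137] [101 100 105] [621.8 134.2  97.1  50.2  -1.9]
scene [397 231] [85 82 86] [626.2 137.1  93.9  49.6  -1.9]
scene [397 231] [85 82 86] [626.4 137.2  95.6  51.3  -2. ]
```

Request:
carry_out(deltas=[0,0,0,-0.0405,0.029,0,-1,0,0,0,0,0,0.04,-1,0,0,0,0,0,0.04,-1,0,0,0,0,0,0.04,-1,0,0,0,0,0,0.03,-1,0,0,0,0,0,0.02,-1,0,0,0,0,0,0.018,-1,0,0,0,0,0,0,-1,0,0,0,0,0,0,1,0,0,0,0,0,0,1,0,0,0,0,0,0,1,0,0,0,0,0,0,1])

```text
clock: 12.55
eef_pos: [445.7, -214.5, 5.9]
tool_rot: [3.141, -0.003, -0.045]
force: [-0.2, -0.3, 6.0]
width: 57.6
gripper_force: 63.3
```

Request:
carry_out(deltas=[0,0,0,0,0,0,1,0,0,0,0,0,0,1])

```text
clock: 12.8
eef_pos: [445.7, -214.5, 5.9]
tool_rot: [3.141, -0.002, -0.045]
force: [0.2, 0.1, 5.8]
width: 57.5
gripper_force: 63.3
```

```bash
python3 go.py 614.6 -2.7 5 -2.6
```

```text
t 12.8 pose [ 445.7 -214.5    5.9] [ 1.799e+02 -1.000e-01 -2.600e+00] w 57.5 q [ 0.37  0.8   0.03  2.1  -0.08  0.24 -1.14]
turn [ 0.1 -0.1 -0. ] shift in present axes [ 159.1 -219.3    1.1] shift in final axes [ 159.1 -219.3    0.9]
```

Request:
carry_out(deltas=[0,0,0,0,0,-0.01,1,0,0,0,0,0,-0.03,1,0,0,0,0,0,-0.04,1,0,0,0,0,0,-0.02,1,0,0,0,0,0,0,1])

```text
clock: 13.42
eef_pos: [445.8, -214.5, 106.3]
tool_rot: [3.14, -0.004, -0.045]
force: [0.0, 0.1, -2.3]
width: 57.7
gripper_force: 64.8
```

Run:
```python
from h import *
for n in("top","scene"): cv2.imwrite(f"pics/{n}2.png",shot(n))
a,b=cv2.imread("pics/top2.png"),cv2.imread("pics/scene2.png")
s=ctrl.read_state(); print(s["eef_pos"],s["width"])
p=[proj(n,[s["eef_pos"]])[0].astype(int) for n in("top","scene")];print(p)
cv2.imwrite("pics/d2.png",np.hstack([cv2.resize(i[q[1]-60:q[1]+60,q[0]-65:q[0]+65],None,fx=3,fy=3) for i,q in zip((a,b),p)]))
```

```text
[ 444.41588702 -213.80328309  104.28140472] 57.56321232188225
[array([418, 218]), array([229, 183])]
```

View pics/d2.png

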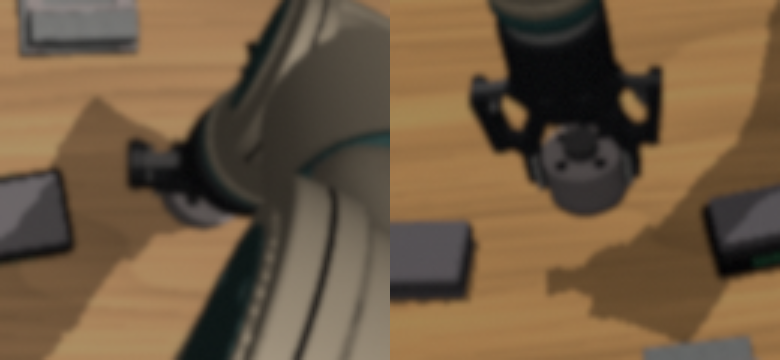

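Request:
carry_out(deltas=[0,0,0,0.0265,-0.0365,0,1,0,0,0,0.0265,-0.0365,0,1,0,0,0,0.0265,-0.0365,0,1,0,0,0,0.0265,-0.0365,0,1,0,0,0,0.0265,-0.0365,0,1,0,0,0,0.0265,-0.0365,0,1,0,0,0,0,0,0.03,1,0,0,0,0,0,0.03,1,0,0,0,0,0,0.02,1,0,0,0,0,0,0.014,1,0,0,0,0,0,0,1])

```text
clock: 14.9
eef_pos: [612.7, -2.7, 9.2]
tool_rot: [3.142, 0.002, -0.046]
force: [-0.1, 0.4, -2.0]
width: 57.9
gripper_force: 64.9
```

```bash
python3 go.py 614.6 -2.7 6 -2.6
```

```text
t 14.9 pose [612.7  -2.7   9.2] [ 1.8e+02  1.0e-01 -2.6e+00] w 57.9 q [-0.1   0.88  0.09  1.77 -0.15  0.5  -1.52]
turn [ 0.   0.1 -0. ] shift in present axes [ 1.9 -0.1  3.2] shift in final axes [ 1.9 -0.1  3.2]
```

Set it down, release, and move off towards the case.

Request:
carry_out(deltas=[0,0,0,0.0015,0,0.002,1,0,0,0,0,0,0.0015,1,0,0,0,0,0,0,1,0,0,0,0,0,0,-1,0,0,0,0,0,0,-1,0,0,0,0,0,0,-1,0,0,0,0,0,0,-1,0,0,0,0,0,-0.03,-1,0,0,0,0,0,-0.04,-1,0,0,0,0,0,-0.04,-1,0,0,0,0,0,-0.04,-1,0,0,0,-0.03,0.05,0,-1])

```text
clock: 16.4
eef_pos: [587.6, -46.8, 160.2]
tool_rot: [-3.139, -0.01, -0.037]
force: [0.3, -2.4, -0.4]
width: 85.2
gripper_force: 0.0
```

Request:
carry_out(deltas=[0,0,-10,-0.03,0.05,0,-1,0,0,-10,-0.02,0.05,0,-1,0,0,-10,0.01,0.05,0,-1,0,0,-10,0.01,0.05,0,-1,0,0,-10,0,0.05,0,-1,0,0,-10,0,0,0,-1,0,0,-10,0,0,0,-1,0,0,-10,0,0,0,-1])

```text
clock: 17.4
eef_pos: [623.6, -276.3, 156.5]
tool_rot: [-3.141, -0.0, 1.356]
force: [-0.0, 0.2, 0.0]
width: 85.2
gripper_force: 0.0
```

```bash
python3 go.py 428.5 -374 4 84.5
cat > saw.py <<'E'
from h import *
T,S=shot("top"),shot("scene")
cv2.imwrite("pics/t_last.png",T);cv2.imwrite("pics/s_last.png",S)
obj=lambda c,s:(c[...,2].astype(int)-c[...,0])<35
dark=lambda c,s:c.max(2)<75
def cen(c):
    m=cv2.moments(c.astype(np.float32)); return [m["m10"]/m["m00"],m["m01"]/m["m00"]]
for n,im in(("top",T),("scene",S)):
    p=proj(n,[[614.6,-2.7,54]])[0].round().astype(int)
    print(n,p,im[p[1],p[0]],"sil",plane(n,cen(blob(im,p,obj,half=30)),24)[0].round(1),"boss",plane(n,cen(blob(im,p,dark,half=20)),52)[0].round(1))
E
python3 saw.py
```

```text
t 17.4 pose [ 623.6 -276.3  156.5] [-180.    -0.    77.7] w 85.2 q [ 0.53  0.77 -0.28  1.48  0.24  0.93 -0.04]
turn [-0.  -0.  -6.8] shift in present axes [-137.  -169.7  152.6] shift in final axes [-115.9 -184.8  152.5]
top [317 146] [67 68 71] sil [611.6  -4.8] boss [609.9  -5. ]
scene [331 249] [56 55 58] sil [617.   -2.4] boss [618.6  -4. ]
```

The saw stands at about (614.3, -4), within about 1 mm of its target. Now the case.

Request:
carry_out(deltas=[0,0,0,-0.0274,-0.034,0,-1,0,0,0,-0.0274,-0.034,0,-1,0,0,0,-0.0274,-0.034,0,-1,0,0,0,-0.0274,-0.034,0,-1,0,0,0,-0.0274,-0.034,0,-1,0,0,-6.8,0,0,0,-1,0,0,0,0,0,0.04,-1,0,0,0,0,0,0.04,-1,0,0,0,0,0,0.03,-1,0,0,0,0,0,0,-1])

```text
clock: 18.75
eef_pos: [426.5, -371.8, 45.0]
tool_rot: [-3.137, -0.002, 1.467]
force: [-0.6, -0.1, 0.8]
width: 85.5
gripper_force: 0.0
```

```bash
python3 go.py 428.5 -374 4 84.5
```

```text
t 18.75 pose [ 426.5 -371.8   45. ] [-1.798e+02 -1.000e-01  8.410e+01] w 85.5 q [ 0.83  0.79 -0.25  1.88  0.37  0.52  0.22]
turn [-0.2 -0.1 -0.4] shift in present axes [-2.1  2.4 41. ] shift in final axes [-2.   2.2 41. ]
```

Request:
carry_out(deltas=[0,0,0,-0.002,0.002,0.02,-1,0,0,0,0,0,0.02,-1,0,0,0,0,0,0,-1,0,0,0,0,0,0,1,0,0,0,0,0,0,1,0,0,0,0,0,0,1,0,0,0,0,0,0,1,0,0,0,0,0,0,1,0,0,0,0,0,0,1])

```text
clock: 19.88
eef_pos: [430.3, -375.4, 8.1]
tool_rot: [3.14, 0.001, 1.469]
force: [0.1, 0.6, 6.0]
width: 60.4
gripper_force: 67.1
```

Request:
carry_out(deltas=[0,0,0,0,0,-0.01,1,0,0,0,0,0,-0.03,1,0,0,0,0,0,-0.04,1,0,0,0,0,0,-0.04,1,0,0,0,0,0,-0.04,1,0,0,0,0,0,0,1])

```text
clock: 20.62
eef_pos: [431.7, -376.2, 170.4]
tool_rot: [3.136, 0.004, 1.469]
force: [1.1, -0.6, -3.0]
width: 60.6
gripper_force: 66.2
```

```bash
python3 go.py 626.1 250.1 164 -2.6
```

```text
t 20.625 pose [ 431.7 -376.2  170.4] [179.7   0.2  84.2] w 60.6 q [ 0.9   0.61 -0.35  1.8   0.29  0.77  0.3 ]
turn [ 0.4 -0.1 86.8] shift in present axes [642.8 129.9   4.7] shift in final axes [ 165.8 -634.5    6.4]
```

Request:
carry_out(deltas=[0,0,0,0.046,0.0093,0,1,0,0,0,0.046,0.0093,0,1,0,0,0,0.046,0.0093,0,1,0,0,0,0.046,0.0093,0,1,0,0,0,0.046,0.0093,0,1,0,0,0,0.046,0.0093,0,1,0,0,0,0.046,0.0093,0,1,0,0,0,0.046,0.0093,0,1,0,0,0,0.046,0.0093,0,1,0,0,0,0.046,0.0093,0,1,0,0,0,0.046,0.0093,0,1,0,0,0,0.046,0.0093,0,1])

```text
clock: 22.12
eef_pos: [596.0, 163.9, 165.4]
tool_rot: [-3.139, 0.001, 1.47]
force: [0.2, -0.5, -3.0]
width: 60.9
gripper_force: 66.1
```

Request:
carry_out(deltas=[0,0,0,0.045,0.009,0,1,0,0,0,0.045,0.009,0,1,0,0,9.6,0,0,0,1,0,0,9.6,0,0,0,1,0,0,9.6,0,0,0,1,0,0,9.6,0,0,0,1,0,0,9.7,0,0,0,1,0,0,9.7,0,0,0,1,0,0,9.7,0,0,0,1,0,0,9.7,0,0,0,1,0,0,9.6,0,0,0,1,0,0,0,0,0,0,1])

```text
clock: 23.62
eef_pos: [622.6, 250.4, 165.3]
tool_rot: [3.14, 0.002, -0.043]
force: [-0.0, 0.2, -1.9]
width: 60.6
gripper_force: 66.2
```

```bash
python3 go.py 626.1 250.1 8 -2.6
```

```text
t 23.625 pose [622.6 250.4 165.3] [ 1.799e+02  1.000e-01 -2.500e+00] w 60.6 q [-0.49  0.73  0.12  1.52 -0.1   0.9  -1.95]
turn [0.1 0.1 0.1] shift in present axes [  3.9  -0.2 157.3] shift in final axes [3.500e+00 1.000e-01 1.573e+02]
```

Request:
carry_out(deltas=[0,0,0,0.0025,0,0.04,1,0,0,0,0,0,0.04,1,0,0,0,0,0,0.04,1,0,0,0,0,0,0.02,1,0,0,0,0,0,0.012,1,0,0,0,0,0,0.003,1,0,0,0,0,0,0,1])

```text
clock: 24.5
eef_pos: [627.0, 250.9, 12.9]
tool_rot: [-3.141, -0.002, -0.045]
force: [-0.4, 0.3, -2.7]
width: 60.7
gripper_force: 66.1
```

Request:
carry_out(deltas=[0,0,0,0,0,0.001,1,0,0,0,0,0,0,1])

```text
clock: 24.75
eef_pos: [626.6, 250.8, 11.5]
tool_rot: [-3.141, -0.001, -0.045]
force: [-0.2, 0.1, -2.7]
width: 60.9
gripper_force: 66.1
```

Request:
carry_out(deltas=[0,0,0,-0.001,0,0.0015,1,0,0,0,0,0,0.001,1,0,0,0,0,0,0,1])

```text
clock: 25.12
eef_pos: [625.1, 250.6, 8.3]
tool_rot: [3.142, 0.0, -0.045]
force: [-0.0, -0.7, -2.5]
width: 60.2
gripper_force: 66.3
```

Request:
carry_out(deltas=[0,0,0,0,0,0.001,1,0,0,0,0,0,0,1])

```text
clock: 25.38
eef_pos: [625.2, 250.6, 8.2]
tool_rot: [-3.141, 0.0, -0.045]
force: [-3.4, -0.8, 4.9]
width: 60.7
gripper_force: 67.1
```

Contact. Release and retreat towards the chuck.

Request:
carry_out(deltas=[0,0,0,0,0,0,-1,0,0,0,0,0,0,-1,0,0,0,0,0,0,-1,0,0,0,0,0,0,-1,0,0,0,0,0,-0.03,-1,0,0,0,0,0,-0.04,-1,0,0,0,0,0,-0.04,-1,0,0,0,0,0,-0.04,-1,0,0,0,-0.04,0.04,0,-1,0,0,0,-0.04,0.04,0,-1,0,0,0,-0.04,0.04,0,-1,0,0,0,-0.04,0.03,0,-1])

```text
clock: 26.88
eef_pos: [457.2, 106.2, 157.6]
tool_rot: [3.141, -0.001, -0.047]
force: [0.9, -0.7, 0.3]
width: 85.1
gripper_force: 0.0
```

Request:
carry_out(deltas=[0,0,0,0,0.05,0,-1,0,0,0,0,0.05,0,-1,0,0,0,0,0.05,0,-1,0,0,0,0,0.05,0,-1])

```text
clock: 27.38
eef_pos: [449.5, -93.4, 157.6]
tool_rot: [3.142, -0.001, -0.045]
force: [0.8, -0.3, 1.0]
width: 85.2
gripper_force: 0.0
```

```bash
python3 go.py 425 80 8 -2.6
cat > all.py <<'E'
from h import *
import time
T,S=shot("top"),shot("scene")
cv2.imwrite("pics/t_last.png",T);cv2.imwrite("pics/s_last.png",S)
for nm,P in(("pack",[621,137,66+38]),("case",[626,250,30])):
  for n,im in(("top",T),("scene",S)):
    p=proj(n,[P])[0].round().astype(int)
    print(nm,n,p,im[p[1],p[0]],[rect(n,im,p,P[2],near(t),close=25 if nm=="pack" else 0).tolist() for t in(18,25)])
E
python3 all.py; python3 saw.py
python3 -c "
import cv2,numpy as np
a=cv2.imread('pics/t_last.png')[90:270,170:430];cv2.imwrite('pics/d3.png',cv2.resize(a,None,fx=3,fy=3,interpolation=3))"
```

```text
t 27.375 pose [449.5 -93.4 157.6] [ 1.8e+02 -1.0e-01 -2.6e+00] w 85.2 q [ 0.09  0.48  0.08  2.11 -0.07  0.55 -1.4 ]
turn [ 0.  -0.1  0. ] shift in present axes [ -32.5 -172.1  149.5] shift in final axes [ -32.4 -172.1  149.6]
pack top [251 137] [ 98  97 102] [[621.0, 134.0, 94.3, 48.7, -1.9], [621.9, 134.2, 97.2, 50.2, -1.9]]
pack scene [397 231] [85 81 86] [[626.2, 137.1, 93.9, 49.6, -1.9], [626.2, 137.3, 95.3, 51.3, -1.7]]
case top [206 144] [ 97  95 100] [[625.2, 247.8, 95.4, 59.3, -2.6], [625.0, 247.8, 97.3, 60.6, -2.6]]
case scene [444 248] [84 80 85] [[630.8, 249.8, 96.2, 58.7, -2.7], [631.0, 249.7, 97.8, 60.5, -2.3]]
top [317 146] [64 64 67] sil [611.7  -4.9] boss [610.1  -4.9]
scene [331 249] [53 53 56] sil [617.   -2.4] boss [619.7  -3.4]
```

View pics/d3.png

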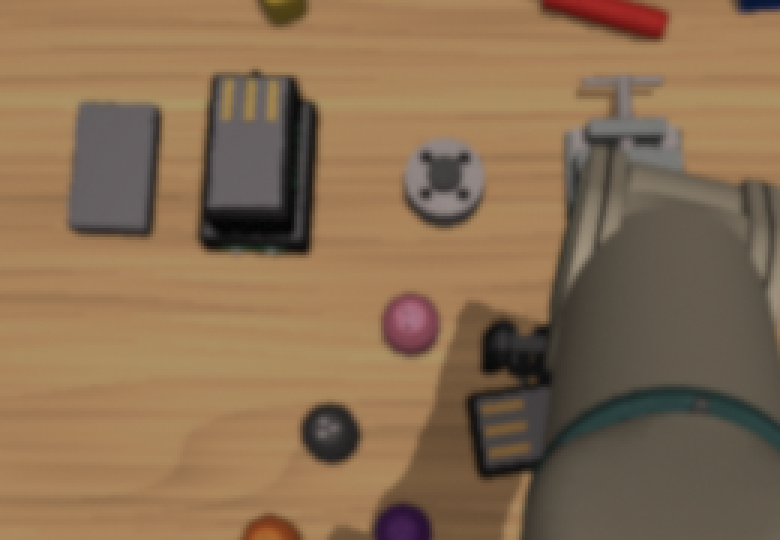

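The image shows the case squarely beside the charger, the pack on the deck, the saw in mid-gap at (318,150) in full-image pixels, and the chuck clear at (280,234). The case measures about (628, 249), within 2 mm of its target, so I'll go for the chuck.

Request:
carry_out(deltas=[0,0,0,-0.008,-0.043,0,-1,0,0,0,-0.008,-0.043,0,-1,0,0,0,-0.008,-0.043,0,-1,0,0,0,-0.008,-0.043,0,-1,0,0,0,0,0,0.035,-1,0,0,0,0,0,0.035,-1,0,0,0,0,0,0.02,-1,0,0,0,0,0,0,-1])

```text
clock: 28.58
eef_pos: [423.9, 82.9, 66.3]
tool_rot: [3.141, 0.003, -0.043]
force: [-0.4, -0.0, 0.3]
width: 85.4
gripper_force: 0.0
```

```bash
python3 go.py 425.2 79.8 7 -2.6
```

```text
t 28.575 pose [423.9  82.9  66.3] [180.    0.2  -2.4] w 85.4 q [-0.29  0.64  0.05  2.24 -0.13  0.27 -1.74]
turn [0.  0.2 0.2] shift in present axes [ 1.6  3.1 59.3] shift in final axes [ 1.4  3.1 59.3]
```

Request:
carry_out(deltas=[0,-9,0,0,0.003,0,-1,0,0,0,0,0,0,-1])

```text
clock: 28.82
eef_pos: [429.0, 79.2, 68.0]
tool_rot: [-3.14, 0.151, -0.046]
force: [-0.1, 0.3, -0.2]
width: 85.4
gripper_force: 0.0
```

```bash
python3 go.py 421.6 79.8 7 -2.6
```

```text
t 28.825 pose [429.   79.2  68. ] [-179.9    8.7   -2.6] w 85.4 q [-0.24  0.68  0.03  2.1  -0.12  0.51 -1.72]
turn [-0.1  8.7 -0. ] shift in present axes [ 1.8 -0.2 61.4] shift in final axes [-7.4 -0.3 61. ]
```

Request:
carry_out(deltas=[0,0,0,0.002,0,0.02,-1,0,0,0,0,0,0.02,-1,0,0,0,0,0,0.015,-1,0,0,0,0,0,0.005,-1,0,0,0,0,0,0,-1])

```text
clock: 29.45
eef_pos: [417.5, 79.2, 8.2]
tool_rot: [-3.142, 0.156, -0.045]
force: [0.7, -0.0, -0.0]
width: 85.5
gripper_force: 0.0
```

```bash
python3 go.py 421.6 79.8 7 -2.6
```

```text
t 29.45 pose [417.5  79.2   8.2] [-180.     8.9   -2.6] w 85.5 q [-0.23  0.79  0.01  2.14 -0.13  0.36 -1.71]
turn [-0.   8.9  0. ] shift in present axes [ 4.2 -0.8  0.6] shift in final axes [ 4.1 -0.8  1.2]
```

Request:
carry_out(deltas=[0,0,0,0.003,0,0,-1,0,0,0,0,0,0,1,0,0,0,0,0,0,1,0,0,0,0,0,0,1,0,0,0,0,0,0,1,0,0,0,0,0,0,1,0,0,0,0,0,0,1,0,0,0,0,0,0,1])

```text
clock: 30.45
eef_pos: [421.2, 79.4, 7.9]
tool_rot: [-3.141, 0.156, -0.045]
force: [0.4, 1.4, 6.9]
width: 41.7
gripper_force: 60.1
```

```bash
python3 go.py 421.6 79.8 7 -2.6
```

```text
t 30.45 pose [421.2  79.4   7.9] [-179.9    8.9   -2.6] w 41.7 q [-0.22  0.8   0.01  2.13 -0.13  0.37 -1.71]
turn [-0.1  8.9  0. ] shift in present axes [ 0.6 -0.4  0.8] shift in final axes [ 0.4 -0.4  0.9]
```

Request:
carry_out(deltas=[0,0,0,-0.0016,0,-0.01,1,0,0,0,-0.0047,0,-0.03,1,0,0,0,-0.0062,0,-0.0395,1,0,0,0,-0.0062,0,-0.0395,1,0,0,0,0.03,0,0,1,0,0,0,0.03,0,0,1,0,9,0,0,0,0,1,0,0,0,0,0,0,1])

```text
clock: 31.45
eef_pos: [474.8, 75.4, 118.0]
tool_rot: [3.14, 0.008, -0.045]
force: [-0.4, -0.4, -3.2]
width: 41.2
gripper_force: 61.8
```

```bash
python3 go.py 626.8 249.7 60 -2.6
python3 - <<'E'
from h import *
b=shot("scene"); s=ctrl.read_state(); q=proj("scene",[s["eef_pos"]])[0].astype(int)
cv2.imwrite("pics/d4.png",cv2.resize(b[q[1]-60:q[1]+60,q[0]-65:q[0]+65],None,fx=4,fy=4,interpolation=3))
E
```

```text
t 31.45 pose [474.8  75.4 118. ] [179.9   0.4  -2.6] w 41.2 q [-0.27  0.58  0.08  2.08 -0.09  0.49 -1.74]
turn [0.1 0.4 0. ] shift in present axes [ 144.5 -181.    56.6] shift in final axes [ 143.9 -181.    58. ]
```

View pics/d4.png

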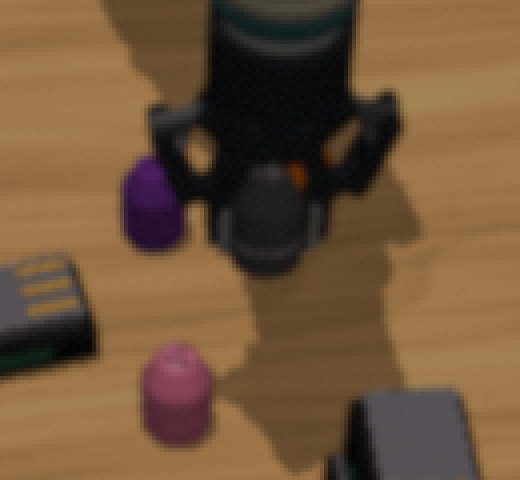

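The chuck is held firmly but now tilted, because I levelled the tool after gripping with it pitched. I'll restore the pitch and keep it for the placing.

Request:
carry_out(deltas=[0,-9,0,0,0,0,1,0,0,0,0,-0.0362,0,1,0,0,0,0,-0.0362,0,1,0,0,0,0,-0.0362,0,1,0,0,0,0,-0.0362,0,1,0,0,0,0,-0.0362,0,1,0,0,0,0.0346,0,-0.0054,1,0,0,0,0.0346,0,-0.0054,1,0,0,0,0.0346,0,-0.0054,1,0,0,0,0.0346,0,-0.0054,1,0,0,0,0,0,0,1,0,0,0,0,0,0,1])

```text
clock: 33.0
eef_pos: [627.3, 250.3, 117.6]
tool_rot: [3.141, 0.16, -0.046]
force: [-0.4, 1.0, -3.5]
width: 41.6
gripper_force: 62.0
```

```bash
python3 go.py 622.8 249.7 40 -2.6;python3 go.py 622.8 249.7 40 -2.6
```

```text
t 33.0 pose [627.3 250.3 117.6] [180.    9.2  -2.6] w 41.6 q [-0.42  0.87  0.06  1.37 -0.13  1.05 -1.92]
turn [ 0.   9.2 -0. ] shift in present axes [ 7.9  0.8 77.3] shift in final axes [-4.5  0.8 77.6]
t 33.0 pose [627.3 250.3 117.6] [180.    9.2  -2.6] w 41.6 q [-0.42  0.87  0.06  1.37 -0.13  1.05 -1.92]
turn [ 0.   9.2 -0. ] shift in present axes [ 7.9  0.8 77.3] shift in final axes [-4.5  0.8 77.6]
```

Request:
carry_out(deltas=[0,0.3,0,0.002,0.0008,0.02,1,0,0,0,0.002,0,0.02,1,0,0,0,0.002,0,0.02,1,0,0,0,0.0015,0,0.012,1,0,0,0,0,0,0,1,0,0,0,0,0,0,1])

```text
clock: 33.75
eef_pos: [625.2, 250.0, 46.3]
tool_rot: [-3.141, 0.151, -0.045]
force: [0.1, -0.6, -3.6]
width: 41.5
gripper_force: 62.0
```

```bash
python3 go.py 622.8 249.7 38 -2.6
```

```text
t 33.75 pose [625.2 250.   46.3] [-180.     8.6   -2.6] w 41.5 q [-0.42  0.94  0.05  1.42 -0.13  0.92 -1.91]
turn [-0.   8.6 -0. ] shift in present axes [-1.1  0.4  8.6] shift in final axes [-2.4  0.4  8.3]
```

Request:
carry_out(deltas=[0,-0.3,0,-0.001,0,0.004,1,0,0,0,0,0,0.002,1,0,0,0,0,0,0,1])

```text
clock: 34.12
eef_pos: [622.6, 249.9, 39.9]
tool_rot: [3.141, 0.157, -0.045]
force: [0.8, 0.6, -3.2]
width: 41.7
gripper_force: 62.0
```

Request:
carry_out(deltas=[0,0,0,0,0,0.001,1,0,0,0,0,0,0,1])

```text
clock: 34.38
eef_pos: [622.5, 249.9, 39.0]
tool_rot: [3.142, 0.157, -0.045]
force: [-0.0, -0.6, -4.4]
width: 41.6
gripper_force: 62.0
```

Request:
carry_out(deltas=[0,0,0,0,0,0.001,1,0,0,0,0,0,0.0005,1,0,0,0,0,0,0,1])

```text
clock: 34.75
eef_pos: [622.5, 250.0, 38.0]
tool_rot: [-3.141, 0.157, -0.045]
force: [-0.1, -0.6, 1.2]
width: 41.2
gripper_force: 62.4
```

Request:
carry_out(deltas=[0,0,0,0,0,0,0.3,0,0,0,0,0,0,-0.3,0,0,0,0,0,0,-1,0,0,0,0,0,0,-1,0,0,0,0,0,0,-1,0,0,0,0,0,-0.02,-1,0,0,0,0,0,-0.03,-1,0,0,0,0,0,-0.04,-1,0,0,0,0,0,-0.04,-1,0,9,0,0,0,0,-1,0,0,0,-0.05,0,0,-1,0,0,0,-0.05,0,0,-1])

```text
clock: 36.25
eef_pos: [541.9, 253.9, 167.7]
tool_rot: [-3.14, -0.002, -0.046]
force: [1.0, 0.3, 0.3]
width: 85.3
gripper_force: 0.0
```

Request:
carry_out(deltas=[0,0,0,-0.05,0.04,-0.01,-1,0,0,0,-0.02,0.05,0,-1,0,0,0,0,0.05,0,-1,0,0,0,0,0.05,0,-1,0,0,0,0,0.05,0,-1,0,0,0,0,0.05,0,-1,0,0,0,0,0.05,0,-1,0,0,0,0,0.05,0,-1])

```text
clock: 37.25
eef_pos: [457.7, -133.5, 177.0]
tool_rot: [3.141, -0.003, -0.046]
force: [0.7, -0.3, 0.4]
width: 85.5
gripper_force: 0.0
```

```bash
python3 all.py; python3 saw.py
python3 - <<'E'
from h import *
T,S=cv2.imread("pics/t_last.png"),cv2.imread("pics/s_last.png")
obj=lambda c,s:(c.max(2)<88)
c=lambda k:cv2.moments(k.astype(np.float32))
for n,im in(("top",T),("scene",S)):
    p=proj(n,[[627,250,75]])[0].round().astype(int); b=blob(im,p,lambda c,s:c.max(2)<75,half=25); m=c(b); q=[m["m10"]/m["m00"],m["m01"]/m["m00"]]
    print("chuck",n,p,im[p[1],p[0]],plane(n,q,59)[0].round(1),np.ptp(b,0))
cv2.imwrite("pics/d5.png",np.hstack([cv2.resize(T[80:260,130:420],None,fx=1.8,fy=2.7)[:, :390], cv2.resize(S[150:310,300:500],None,fx=2,fy=3.04)[:486]])) if 0 else None
a=cv2.resize(T[90:190,180:400],None,fx=3,fy=3,interpolation=3);b=cv2.resize(S[200:300,260:480],None,fx=3,fy=3,interpolation=3)
cv2.imwrite("pics/d5.png",cv2.convertScaleAbs(np.vstack([a,b]),alpha=1.4))
print(ctrl.read_state()["eef_pos"])
E
```

```text
pack top [251 137] [ 99  98 103] [[621.2, 134.2, 94.8, 49.1, -1.9], [622.0, 134.2, 97.6, 50.2, -2.0]]
pack scene [397 231] [84 82 86] [[626.2, 137.1, 93.8, 49.7, -2.0], [626.4, 137.2, 95.6, 51.3, -2.1]]
case top [206 144] [38 38 41] [[627.7, 249.8, 48.2, 41.9, 45.5], [628.0, 249.9, 50.3, 44.1, 49.1]]
case scene [444 248] [22 22 23] [[616.1, 255.3, 59.8, 39.7, -26.9], [615.5, 255.6, 62.8, 40.9, -24.5]]
top [317 146] [64 65 68] sil [611.7  -4.9] boss [610.   -4.9]
scene [331 249] [53 53 55] sil [617.   -2.4] boss [618.7  -4.2]
chuck top [201 138] [78 79 84] [633.8 256.5] [49.75 49.75]
chuck scene [448 236] [48 47 50] [634.6 245.5] [22.25 26.25]
[ 457.38189953 -132.68150112  176.62539983]
```

View pics/d5.png

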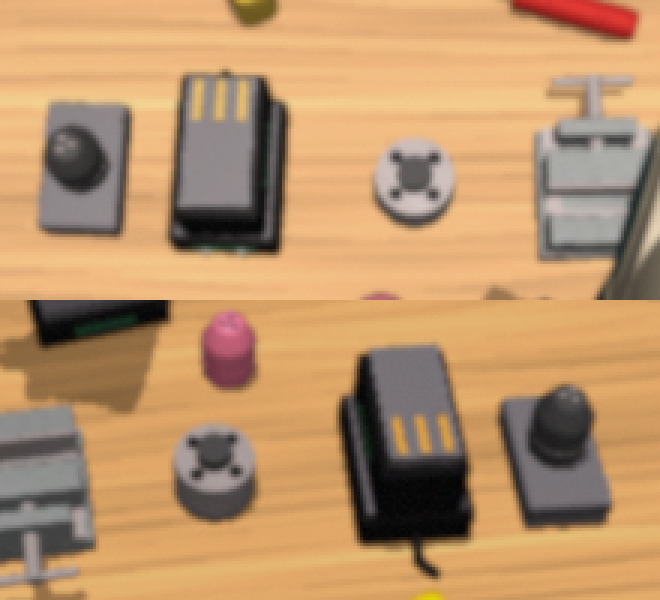

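The crops show the pack on the charger, the saw mid-gap, and the chuck upright on the case lid. Its silhouette centres are near (205.3,142.7) in top and (447,241.5) in scene. I'll check the chuck's centring.

Run:
```python
from h import *
T,S=cv2.imread("pics/t_last.png"),cv2.imread("pics/s_last.png")
for n,im in(("top",T),("scene",S)):
    g=75 if n=="top" else 62
    x0,y0=proj(n,[[627,250,60]])[0].astype(int)-18
    c=cv2.resize(im[y0:y0+36,x0:x0+36],None,fx=4,fy=4,interpolation=3).max(2)
    for th in (60,68,76):
        m=cv2.morphologyEx((c<th).astype(np.uint8),cv2.MORPH_CLOSE,np.ones((15,15)))
        k,l,st,ce=cv2.connectedComponentsWithStats(m); j=1+np.argmax(st[1:,4]); q=(ce[j]+.5)/4-.5+[x0,y0]
        print(n,th,st[j][2:]/4,q.round(1),plane(n,q,60)[0].round(1))
print([plane(n,[p],60).round(1) for n,p in(("top",(205.3,142.7)),("scene",(447,241.5)))])
```

```text
top 60 [  20.   22. 1052.] [206.2 144.1] [617.6 241.9]
top 68 [  21.   22. 1208.] [205.7 143.6] [618.6 243.1]
top 76 [  22.   23. 1416.] [205.4 143.1] [619.8 243.8]
scene 60 [  21.   25. 1668.] [445.9 243.8] [635.3 245.2]
scene 68 [  28.   27. 2072.] [444.2 244.6] [637.1 240.8]
scene 76 [  29.   29. 2392.] [444.  244.3] [636.3 240.7]
[array([[620.8, 244. ]]), array([[629.8, 249.1]])]
```

Run:
```python
from h import *
a=np.linspace(0,6.283,90)
for n,c in(("top",(625.1,247.8)),("scene",(630.9,249.8))):
    sh=[(30,20),(34,21.5),(70,21.5),(90,9)]
    P=np.vstack([np.c_[c[0]+r*np.cos(a),c[1]+r*np.sin(a),0*a+z] for z,r in sh]); p=proj(n,P)
    o=np.array([180,90] if n=="top" else [260,200])
    q=(p-o)*3+1; q[:,1]+=300*(n=="scene"); print(n,"predicted crop bounds if centred",q.min(0).round(),q.max(0).round(),"mm/px",1/np.linalg.norm(proj(n,[[*c,50]])-proj(n,[[c[0]+1,c[1],50]]))/3)
```

```text
top predicted crop bounds if centred [ 40. 122.] [107. 191.] mm/px 0.7719636170175216
scene predicted crop bounds if centred [527. 392.] [597. 473.] mm/px 0.8404194808075864
```

```bash
python3 -c "
from cell import ctrl
print(ctrl.finish_job())"
```

```text
the job is handed in; nothing more can be done
None
```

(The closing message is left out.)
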